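Load the blotting tank and close its safety lid

TASK

Load the blotting tank for its next run: swing its hinged safety lid right open, take the transfer cassette from the drying stand and slide it upright into the slot in the tank with its black face towards the black electrode plate, pressing it right down to the slot floor past the spring clip without forcing it. Then lower the lid gently until it is fully shut, without letting it slam, and leave the glassware, bottle and tube rack standing where they are.

Things in the scene. Friction and masses are not known exactly. Their poses are not given: they have to be found in the camera images.
- tank: Clear-walled blotting tank, 150 (x) by 130 (y) by 150 mm high, walls 4 mm, fixed; origin at the centre of its underside, z up, x from the front (robot side) to the hinge at the far side. Inside, two upright electrode plates stand 40 mm either side of the middle, tops 90 mm above the bench: black on the tank's +y side, red on its -y side; tabs of the same colours on the rim.
- slot_foot (a point): Centre of the floor of the cassette slot, 30 mm above the bench mid-tank; axes as the tank's: x along the slot, y across it towards the black electrode plate, z up. Two grey channels take the upright edges of the cassette: 103 mm long, 12.5 mm across; channels reach 75 mm above this floor, their mouths flare about 2 mm a side. Cassette pressed home: its top is 10 mm below the rim.
- clip: Sprung steel clip, slot's lowest 24 mm, +y side; origin low on its face. It narrows the slot to 8 mm and pinches the foot of the cassette against the -y side: this enters freely until 12 to 20 mm short of the floor (its top then above the rim, so the lid cannot shut), then needs a steady push of about 5 to 20 N, until the floor is felt; over 40 N is forcing it. It stays where it is left.
- lid (a joint): Angle of the clear safety lid (rad): 0 shut flat on the rim, grows as its front edge swings up and over to the far side, stop at 1.75 (just past upright). Hinge along the tank's y axis at the top of the far wall (75 mm behind the tank's middle, 150 mm above the bench), stiff with friction: the lid stays at any angle, moves with 1 to 4 N at the handle. Lid 150 by 134 by 5 mm, 0.2 kg.
- lid_bar (a point): Middle of the lid's yellow handle: a round bar 12 mm thick, 78 mm free between two black posts, parallel to the hinge; 130 mm from the hinge along the lid and 38 mm above the lid's underside (gap of 27 mm under the bar). It can turn between the fingers. Axes turn with the lid: x from the handle to the hinge, y along the bar.
- stand: Drying stand: blue drip tray 170 (x) by 150 (y) by 14 mm with white sloping ribs, two stations, fixed to the bench; origin at the centre of its underside. The cassette leans in the station nearer the robot, the farther one is empty; the ribs rise to half the height of the cassette.
- cassette_mid (a point): Centre of the transfer cassette, a flat slab 100 mm wide (its y axis), 110 mm high (z axis, towards its top edge with a white lock tab), 10 mm thick (x axis), 0.14 to 0.28 kg; one broad face black (-x), the other red, both with white perforations. It starts leaning 0.42 rad on the stand, top away from the robot, black face up and towards it. Its upper half stands free for gripping.
- black_face (a point): Centre of the cassette's black broad face; axes as the cassette's.
- tube_rack: Bystander: terracotta-coloured test-tube rack with tubes, 60 by 160 mm, 140 mm high with its tubes, loose; origin at the centre of its underside.
- flask: Bystander: conical glass flask, 76 mm across, 110 mm high, loose; origin at the centre of its underside.
- reagent: Bystander: amber bottle with a blue cap, 64 mm across, 125 mm high, loose; origin at the centre of its underside.
Mind the look-alikes: they are no part of the job. Of the things like the tank, leave any that is purple; of the rest the smaller one is meant.

How it is judged:
By the outcome, as a careful person would: the job done as asked, in the order asked, and still so for the second after the job is handed in, with the robot touching nothing.
It also fails if it takes over 72 s, if anything falls off the work surface, if the arm or the gripper's body presses on something with over 40 N, if the wrist force passes 120 N, or if a joint passes its speed limit or range.

ROBOT

A 6-joint arm with a two-finger parallel gripper is mounted at the origin on the work surface. World frame = base frame: x ahead of the robot, y to its left, z up, the work surface at z = 0. Lengths are in m, angles in rad, forces in N, time in s.
With the tool pointing down it reaches from about 0.35 to 0.775 m from the base axis. Payload 7.3 kg.
Tool frame: the origin (TCP) lies between the finger pads; the fingertips stand 17 mm ahead of it and the grasp point (between the pads) lies 2 mm behind it; z points along the fingers, y is the line along which they close (so a half turn about z gives the same grasp; the last joint's range is limited). The gripper opens to 92 mm and grips with 3 to 60 N. Pads are 19 mm wide; open, the fingers measure 130 mm over their backs; the gripper's body (75 mm by 190 mm) begins 47 mm behind the grasp point.
Start: joints at [1.061, 0.342, 1.524, -0, 1.275, -0.146], TCP at [0.187, 0.491, 0.244] pointing down, gripper open.
Joint ranges: [-2.53, 2.53], [-0.77, 2.02], [0.04, 2.7], [-1, 4.14], [0.28, 2.66], [-3.11, 3.11]. Speed limits (rad/s): [2.57, 2.57, 3.14, 3.14, 3.14, 3.14].

INTERFACE

Orientations are given as [roll, pitch, yaw] about the fixed x, y, z axes, in that order (R = Rz(yaw) Ry(pitch) Rx(roll)).
In Python, from cell import robot, optics gives the robot as it stands.
- The arm moves only by the tool play_rows, never from a script. Its argument "rows" is a list of rows, each a list of 7 numbers: the shift along the tool's x, y, z in cm, then the turn, a rotation vector about the tool's x, y, z in rad, then the opening, from 0 (shut) to 1 (fully open). In form: [[tx, ty, tz, wx, wy, wz, grip], ...]. A call has 1 to 20 rows; each row is the pose to reach, as a shift and turn from the pose commanded when the call began, along the tool's axes at that moment; what a row does not reach only later rows make up. A row lasts 1/10 s, in which the tool goes at most 50 mm and 8.59 degrees, less where a joint would pass 70% of its speed; a pose out of reach is approached as far as the arm can. A call with a gripper value outside its range is refused whole. The fingers move at their own pace and stop on an object; "squeeze" is the grip in N (left out, the last holds). Time passes only in rows, so rows that repeat a pose let the fingers close. It gives the time, the measured TCP pose, the force, the opening and the grip force at its end, in the units of the state.
- robot.observe(): the state, without advancing time (a new reading comes with each control period).
- optics.read_camera(name): name is "scene" or "top" or "wrist"; returns (picture, depth): 480x640x3 uint8, red, green, blue; 480x640 float32, m along the optical axis (not along the pixel's ray), 0 where there is no reading.
- optics.camera_model(name): a dict with "fx", "fy", "cx", "cy" (pixels), "origin" and "rotation" of the camera in the world; the wrist camera has in their place "tool_from_camera" (4x4, takes a point from camera to tool coordinates, whose origin is the TCP and whose axes are the flange's). Camera axes: x right, y up, looking along -z (the intrinsics and any distortion apply to the point x, -y, -z); pixel columns grow to the right and rows downward; lengths in m; the calibration is good to about 2 mm. A picture is of the moment at which its call begins: read the wrist's pose just before it. camera_model takes no time and is no camera call.
- robot.hand_in(): hands the job in; it is judged then, once.
The state is a dict: "time": time; "qpos": joint angles; "qvel": joint speeds; "joint_efforts": joint torques, N m; "tool_pos": TCP position; "tool_rot": TCP orientation; "contact_force": force on the tool from outside, world axes, zero at the start; "torque": the same for the moment, N m; "opening": finger opening in m; "grip_force": force on a finger pad.
Only numpy, scipy, OpenCV 4.12 (cv2) and the standard library are available. Lean on these libraries where they do the work, as an engineer would, in place of code of your own. Each camera call takes 0.05 s, during which the arm holds its last target. There are 200 camera calls.

## Working session

There is one attempt and no reset: what is moved stays moved. The work goes in short steps, Python scripts to look and compute and a tool call to move; the robot and the scene stay as the last step left them, time stands still between calls to the robot, and variables do not carry over. Pictures are saved under pics/ and viewed, at most 10 in all, crops included, and the job is handed in when it is done.

Besides the shell and the picture viewer there is one more tool, called after "Call:" by a JSON object that holds its "api" and its "payload". play_rows: Moves the arm, as the interface text tells. Its arguments: {"type":"object","properties":{"rows":{"type":"array"},"squeeze":{"type":"number"}},"required":["rows"]}

```bash
mkdir -p pics; ls
cat > h.py <<'E'
import numpy as np, cv2
from cell import robot, optics
from scipy.spatial.transform import Rotation as R
def world(name, depth, m=None):
    m=m or optics.camera_model(name)
    v,u=np.mgrid[0:480,0:640]
    p=np.stack([(u-m['cx'])/m['fx']*depth,-(v-m['cy'])/m['fy']*depth,-depth],-1)
    return p@np.array(m['rotation']).T+np.array(m['origin'])
E
python3 - <<'E'
from h import *
s=robot.observe(); print(s)
for n in ("scene","top"):
    p,d=optics.read_camera(n); m=optics.camera_model(n); print(n,m)
    np.savez(f'{n}0.npz',p=p,d=d); cv2.imwrite(f'pics/{n}0.png',p[...,::-1])
print(optics.camera_model('wrist'))
E
```

```text
pics
{'time': 0.0, 'qpos': array([ 1.06102131e+00,  3.42739760e-01,  1.52501012e+00, -2.62804684e-05,
        1.27539946e+00, -1.45952253e-01]), 'qvel': array([-4.10409152e-04, -1.27610545e-05, -2.59834778e-03, -9.80589040e-04,
       -7.54585214e-04, -5.32786193e-04]), 'joint_efforts': array([-1.52527336e-04, -4.31233513e+01, -2.44216204e+01,  7.18579930e-02,
        5.58807270e-02, -1.19145575e-04]), 'tool_pos': array([0.18659668, 0.49031459, 0.24303851]), 'tool_rot': array([-3.14004886e+00, -2.01532847e-04,  2.77777740e+00]), 'contact_force': array([-0.04670395, -0.13884548,  0.65979295]), 'torque': array([ 0.0187    , -0.00024827,  0.05974505]), 'grip_force': 0.0, 'opening': 0.09183018867757267}
scene {'fx': 576.3488252323218, 'fy': 576.3488252323218, 'cx': 327.1631447822254, 'cy': 234.09914834563378, 'origin': array([ 0.37364325, -0.45209802,  1.31599886]), 'rotation': array([ 0.34094255, -0.00783922, -0.44193367])}
top {'fx': 516.6785270649609, 'fy': 516.6785270649609, 'cx': 322.49441938168616, 'cy': 236.21579941987986, 'origin': array([ 0.43955462, -0.10270822,  1.36533733]), 'rotation': array([ 0.09597359, -0.00277391, -1.55028104])}
{'fx': 344.01894351483855, 'fy': 344.01894351483855, 'cx': 319.28591621778787, 'cy': 241.84352339431263, 'tool_from_camera': array([[ 2.46998677e-04,  9.52436665e-01,  3.04736507e-01,
         8.23811142e-02],
       [ 9.99999968e-01, -2.17178974e-04, -1.31751370e-04,
         1.47989521e-03],
       [-5.93024733e-05,  3.04736529e-01, -9.52436688e-01,
        -1.40819040e-01],
       [ 0.00000000e+00,  0.00000000e+00,  0.00000000e+00,
         1.00000000e+00]])}
```

View pics/scene0.png

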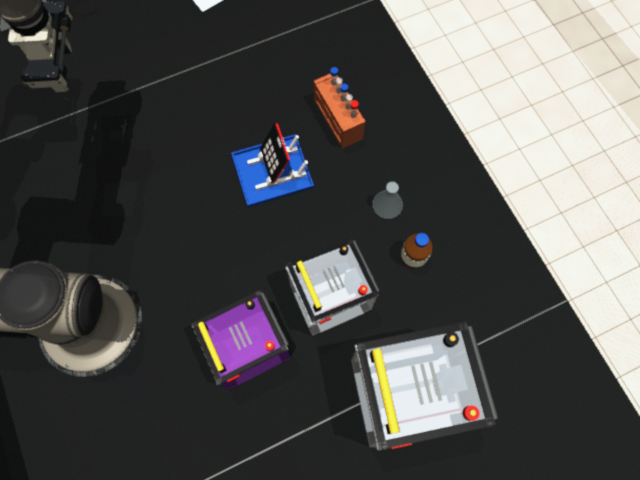

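View pics/top0.png

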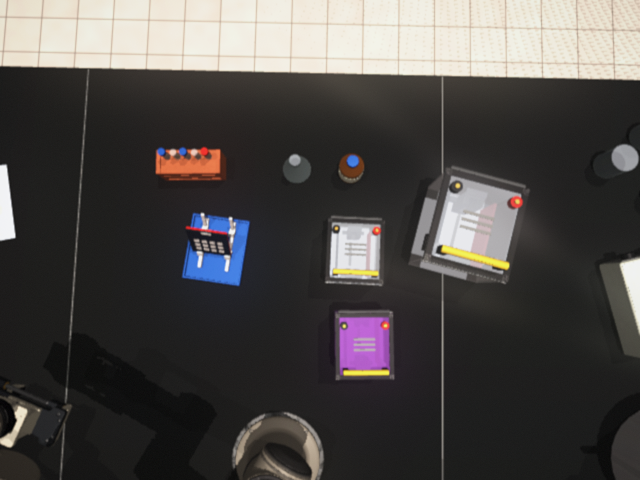

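Three tank look-alikes in the top picture: purple (364,345), small clear (355,250) and large clear (475,225). The small clear one is meant, because it is not purple and is the smaller of the other two. The cassette is on the blue stand at top (210,243). I'll measure and make a confirming crop.

```bash
sed -i "s/np.array(m\['rotation'\]).T/R.from_euler('xyz',m['rotation']).as_matrix().T/" h.py
python3 - <<'E'
from h import *
np.set_printoptions(precision=4,suppress=True)
for n,c,box in (("top",(355,250),(315,205,395,295)),("scene",(333,285),(275,230,390,340))):
    z=np.load(f'{n}0.npz'); p=z['p'];d=z['d'];W=world(n,d)
    hsv=cv2.cvtColor(p,cv2.COLOR_RGB2HSV); H,S,V=hsv[...,0].astype(int),hsv[...,1],hsv[...,2]
    v,u=np.mgrid[0:480,0:640]; b=(u>box[0])&(u<box[2])&(v>box[1])&(v<box[3])
    def rep(l,m):
        P=W[m&(d>0)]; 
        if len(P)<5: print(n,l,len(P)); return P
        r=cv2.minAreaRect(P[:,:2].astype(np.float32))
        print(n,l,len(P),'med',np.median(P,0),'rect',np.array(r[0]),np.array(r[1]),r[2],'z',np.percentile(P[:,2],[2,98])); return P
    rep('bar',b&(abs(H-28)<6)&(S>150)&(V>120))
    rep('red',b&((H<6)|(H>174))&(S>150)&(V>100))
    P=W[b&(W[...,2]>.135)&(W[...,2]<.17)]
    rep('rim',b&(W[...,2]>.13)&(W[...,2]<.20)); rep('tank all',b&(W[...,2]>.03)&(W[...,2]<.20))
    rep('bench',(v>330)&(v<420)&(u>220)&(u<260)&(d>0)) if n=='top' else 0
    bs=(u>175)&(u<255)&(v>205)&(v<290) if n=='top' else (u>225)&(u<320)&(v>120)&(v<210)
    P=rep('tray',bs&(abs(H-110)<12)&(S>150)&(V>60)&(W[...,2]<.02))
    m=bs&(W[...,2]>.045)&(d>0)
    P=rep('cass+ribs',m)
    m2=bs&(W[...,2]>.085)&(d>0);rep('cass upper',m2)
    rep('cass red',bs&((H<8)|(H>172))&(S>150)&(V>80))
    for l,bb in ({'rack':(145,140,230,185),'flask':(280,150,315,185),'bottle':(335,150,370,185)}.items() if n=='top' else ()):
        rep(l,(u>bb[0])&(u<bb[2])&(v>bb[1])&(v<bb[3])&(W[...,2]>.03))
    if n=='top': a=p[190:310,170:400]
    else: c2=p[110:345,215:395]
a=cv2.resize(a,None,fx=2.5,fy=2.5,interpolation=3); c2=cv2.resize(c2,None,fx=1.2,fy=1.2)
a=cv2.resize(p[110:345,215:395],None,fx=2.5,fy=2.5,interpolation=3)
cv2.imwrite('pics/crop1.png',a[...,::-1])
E
```

```text
top bar 163 med [ 0.4724 -0.1802  0.2053] rect [ 0.5185 -0.178 ] [0.1045 0.0988] 0.30408772826194763 z [0.2005 0.2097]
top red 29 med [ 0.5696 -0.2276  0.1718] rect [ 0.5705 -0.229 ] [0.0161 0.0169] 70.6005859375 z [0.1625 0.1763]
top rim 3625 med [ 0.5278 -0.1801  0.1616] rect [ 0.5261 -0.1795] [0.1354 0.1601] 88.62444305419922 z [0.1504 0.1743]
top tank all 3625 med [ 0.5278 -0.1801  0.1616] rect [ 0.5261 -0.1795] [0.1354 0.1601] 88.62444305419922 z [0.1504 0.1743]
top bench 3454 med [ 0.2058  0.1026 -0.001 ] rect [0.2063 0.1028] [0.2261 0.101 ] 1.982286810874939 z [-0.0069  0.0048]
top tray 2381 med [0.5016 0.1695 0.0031] rect [0.5315 0.1787] [0.1572 0.1757] 82.93834686279297 z [-0.0036  0.0155]
top cass+ribs 870 med [0.5491 0.1796 0.0921] rect [0.5679 0.1775] [0.1012 0.0894] 81.806396484375 z [0.0468 0.1268]
top cass upper 494 med [0.5568 0.1783 0.1137] rect [0.5563 0.1792] [0.1005 0.0292] 83.05067443847656 z [0.0867 0.1275]
top cass red 92 med [0.568  0.1842 0.1226] rect [0.5707 0.1964] [0.1346 0.0142] 76.64488983154297 z [0.0013 0.1275]
top rack 1843 med [0.742  0.2342 0.0851] 
[... 579 characters left out ...]
-0.1866  0.1616] rect [ 0.4882 -0.1804] [0.2377 0.1376] 0.29327428340911865 z [0.146  0.1753]
scene tank all 5420 med [ 0.5226 -0.1939  0.1604] rect [ 0.4882 -0.1804] [0.2377 0.1376] 0.29327428340911865 z [0.0466 0.175 ]
scene tray 2414 med [0.5011 0.1689 0.004 ] rect [0.5304 0.1817] [0.1682 0.1768] 82.43475341796875 z [-0.0031  0.0162]
scene cass+ribs 947 med [0.5484 0.1756 0.0906] rect [0.5667 0.1766] [0.1054 0.0913] 83.09960174560547 z [0.0466 0.1269]
scene cass upper 525 med [0.555  0.176  0.1127] rect [0.5553 0.178 ] [0.1054 0.0293] 82.63026428222656 z [0.0866 0.1276]
scene cass red 110 med [0.5667 0.1882 0.123 ] rect [0.5735 0.2105] [0.18   0.0397] 66.35919189453125 z [-0.0015  0.1272]
```

View pics/crop1.png

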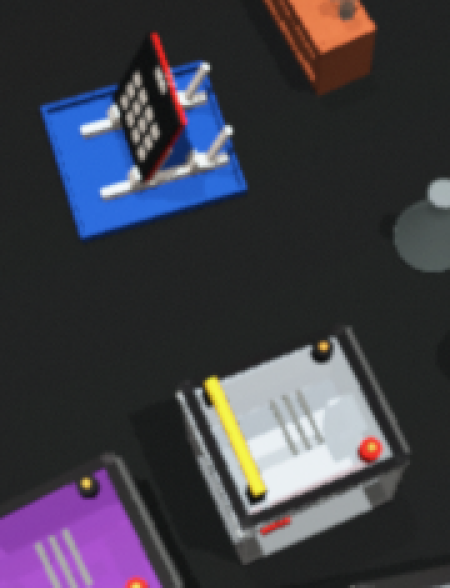

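The crop confirms it: the small clear tank has its yellow bar at the robot side, black terminal at +y and red at -y, and the cassette leans on the blue stand. Its bar reads about 10 mm too high, so the lid may be slightly ajar. Next I'll fit the planes.

Run:
```python
from h import *
np.set_printoptions(precision=4,suppress=True)
def plane(P):
    for _ in range(4):
        c=P.mean(0); n=np.linalg.svd(P-c,full_matrices=False)[2][2]; r=(P-c)@n; k=abs(r)<max(2*r.std(),.002); P=P[k]
    return c,n*np.sign(n[2]),r.std(),len(P)
for n,box in (("top",(315,205,395,295)),("scene",(275,230,390,340))):
    z=np.load(f'{n}0.npz'); p=z['p'];d=z['d'];W=world(n,d)
    hsv=cv2.cvtColor(p,cv2.COLOR_RGB2HSV); H,S,V=hsv[...,0].astype(int),hsv[...,1],hsv[...,2]
    v,u=np.mgrid[0:480,0:640]; b=(u>box[0])&(u<box[2])&(v>box[1])&(v<box[3])
    X,Y,Z=W[...,0],W[...,1],W[...,2]
    m=b&(X>.49)&(X<.585)&(abs(Y+.18)<.04)&(Z>.13)
    print('lid plane',plane(W[m]))
    m=b&(Z>.13)&(Z<.2)&(abs(Y+.18)<.055)
    xs=X[m]; zs=Z[m]
    for a in np.arange(.44,.62,.01): 
        k=(xs>a)&(xs<a+.01)
        if k.sum()>5: print('%.3f:%.4f(%d)'%(a,np.median(zs[k]),k.sum()),end=' ')
    print()
    m=b&(Z>.15)&(Z<.2); q=W[m]; print('lid y range',[np.percentile(q[(q[:,0]>a)&(q[:,0]<a+.03)][:,1],[.5,99.5]) for a in (.49,.52,.55)], 'x range',[np.percentile(q[(q[:,1]>a)&(q[:,1]<a+.03)][:,0],[.5,99.5]) for a in (-.23,-.195,-.16)])
    m=b&(abs(H-28)<6)&(S>150)&(V>120)&(X<.5); P=W[m]; f=np.polyfit(P[:,1],P[:,0],1); print('bar yaw slope',f[0],'x at -.18',np.polyval(f,-.18),'ylim',np.percentile(P[:,1],[1,99]),'topz',np.percentile(P[:,2],[50,90]))
    bs=(u>175)&(u<255)&(v>205)&(v<290) if n=='top' else (u>225)&(u<320)&(v>120)&(v<210)
    m=bs&(Z>.04)&(Z<.125)&((S<60)|(V<60))&(X<.60)
    c,nn,s,k=plane(W[m]); print('cass face',c,nn,s,k,'lean',np.arctan2(np.hypot(nn[0],nn[1]),nn[2])-np.pi/2,'yaw',np.arctan2(-nn[1],-nn[0]))
    P=W[bs&(d>0)&(Z>.03)]; P=P[abs((P-c)@nn)<.004]
    yd=np.cross([0,0,1],-nn*np.array([1,1,0])); 
    xa=-nn; ya=np.cross([0,0,1],xa); ya/=np.linalg.norm(ya)
    if ya[1]<0: ya=-ya
    za=np.cross(xa,ya); za*=np.sign(za[2])
    q=(P-c)@np.c_[ya,za]; up=q[q[:,1]>.01]; 
    print(' axes',ya,za,'y ext upper',np.percentile(up[:,0],[1,99]),'z ext',np.percentile(q[:,1],[1,99]))
    y0=np.percentile(up[:,0],[1,99]).mean(); zt=np.percentile(q[:,1],99.5)
    print(' topmid face',c+ya*y0+za*zt,'black_face centre',c+ya*y0+za*(zt-.055))
```

```text
lid plane (array([ 0.5372, -0.1805,  0.1601]), array([ 0.1042, -0.0003,  0.9946]), np.float64(0.0019332714237178267), 1231)
0.440:0.1509(80) 0.450:0.1706(207) 0.460:0.1678(162) 0.470:0.1668(27) 0.480:0.1654(203) 0.490:0.1643(202) 0.500:0.1633(195) 0.510:0.1623(200) 0.520:0.1614(199) 0.530:0.1600(198) 0.540:0.1591(198) 0.550:0.1580(193) 0.560:0.1582(218) 0.570:0.1574(193) 0.580:0.1556(187) 0.590:0.1563(192) 0.600:0.1540(87) 
lid y range [array([-0.2454, -0.1129]), array([-0.2458, -0.1145]), array([-0.2479, -0.1142])] x range [array([0.4485, 0.6019]), array([0.4483, 0.6035]), array([0.4495, 0.605 ])]
bar yaw slope -0.009272204374757238 x at -.18 0.4719199695706099 ylim [-0.2273 -0.1192] topz [0.2053 0.2085]
cass face [0.5435 0.1799 0.0851] [-0.9021  0.1126  0.4166] 0.0009640987300423274 637 lean -0.42968138898048447 yaw -0.12413203739086293
 axes [ 0.1238  0.9923 -0.    ] [ 0.4134 -0.0516  0.9091] y ext upper [-0.0484  0.0499] z ext [-0.0589  0.0469]
 topmid face [0.5634 0.1782 0.1287] black_face centre [0.5407 0.181  0.0787]
lid plane (array([ 0.5365, -0.1798,  0.1606]), array([ 0.104
[... 278 characters left out ...]
0.560:0.1583(268) 0.570:0.1576(231) 0.580:0.1560(239) 0.590:0.1569(222) 0.600:0.1541(110) 
lid y range [array([-0.2466, -0.1132]), array([-0.2472, -0.1139]), array([-0.2481, -0.1143])] x range [array([0.3785, 0.6031]), array([0.4489, 0.6037]), array([0.4495, 0.6045])]
bar yaw slope 0.21564390036113507 x at -.18 0.4703489779375877 ylim [-0.4521 -0.1219] topz [0.2051 0.2076]
cass face [0.5423 0.1796 0.0845] [-0.906   0.1122  0.4082] 0.0010816985922567387 665 lean -0.42044212240212975 yaw -0.12324503938764804
 axes [ 0.1229  0.9924 -0.    ] [ 0.4051 -0.0502  0.9129] y ext upper [-0.0492  0.0504] z ext [-0.0583  0.0475]
 topmid face [0.562  0.1777 0.1287] black_face centre [0.5397 0.1805 0.0785]
```

```bash
cat >> h.py <<'E'
def row(pos, Rg, base=None):
    "row (cm, rotvec) from the present tool pose (or base=(p,R)) to a goal"
    if base is None:
        s=robot.observe(); base=(s['tool_pos'],R.from_euler('xyz',s['tool_rot']))
    p0,R0=base
    t=R0.inv().apply(np.array(pos)-p0)*100; w=(R0.inv()*Rg).as_rotvec()
    return [round(float(x),2) for x in t]+[round(float(x),3) for x in w]
def down(yaw,tilt=0):
    "tool down with yaw; tilt>0 leans the tool body towards world +x (rotation about y)"
    return R.from_euler('y',tilt)*R.from_euler('xyz',[np.pi,0,yaw])
E
python3 - <<'E'
from h import *
Y=np.pi/2-.02
print(row([.42,.1,.36],down(Y))); print(row([.4715,-.180,.30],down(Y)))
E
```

```text
[-35.7, -28.19, -11.66, -0.001, 0.001, 1.227]
[-50.47, -52.52, -5.63, -0.001, 0.001, 1.227]
```

Call:
{"api": "play_rows", "payload": {"rows": [[-35.7,-28.19,-11.66,0,0,1.227,0.6],[-35.7,-28.19,-11.66,0,0,1.227,0.6],[-35.7,-28.19,-11.66,0,0,1.227,0.6],[-35.7,-28.19,-11.66,0,0,1.227,0.6],[-35.7,-28.19,-11.66,0,0,1.227,0.6],[-35.7,-28.19,-11.66,0,0,1.227,0.6],[-35.7,-28.19,-11.66,0,0,1.227,0.6],[-35.7,-28.19,-11.66,0,0,1.227,0.6],[-50.47,-52.52,-5.63,0,0,1.227,0.6],[-50.47,-52.52,-5.63,0,0,1.227,0.6],[-50.47,-52.52,-5.63,0,0,1.227,0.6],[-50.47,-52.52,-5.63,0,0,1.227,0.6],[-50.47,-52.52,-5.63,0,0,1.227,0.6],[-50.47,-52.52,-5.63,0,0,1.227,0.6],[-50.47,-52.52,-5.63,0,0,1.227,0.6],[-50.47,-52.52,-5.63,0,0,1.227,0.6],[-50.47,-52.52,-5.63,0,0,1.227,0.6],[-50.47,-52.52,-5.63,0,0,1.227,0.6]], "squeeze": 15}}

```text
time: 1.9
tool_pos: [0.4713, -0.1789, 0.3]
tool_rot: [-3.141, -0.001, 1.551]
contact_force: [0.2, 0.8, -0.2]
opening: 0.0551
grip_force: 0.0
```

Call:
{"api": "play_rows", "payload": {"rows": [[-0.1,0,5,0,0,0,0.6],[-0.1,0,8,0,0,0,0.6],[-0.1,0,9.75,0,0,0,0.6],[-0.1,0,9.75,0,0,0,0.6],[-0.1,0,9.75,0,0,0,0.0],[-0.1,0,9.75,0,0,0,0.0],[-0.1,0,9.75,0,0,0,0.0],[-0.1,0,9.75,0,0,0,0.0],[-0.1,0,9.75,0,0,0,0.0],[-0.1,0,9.75,0,0,0,0.0]]}}

```text
time: 2.9
tool_pos: [0.4734, -0.181, 0.2029]
tool_rot: [3.136, 0.0, 1.55]
contact_force: [17.3, 1.8, -10.3]
opening: 0.012
grip_force: 8.4
```

Run:
```python
import numpy as np
for i,t in enumerate(np.linspace(.105,1.74,20)):
    x=.599-.130*np.cos(t)+.038*np.sin(t); z=.15+.130*np.sin(t)+.038*np.cos(t)
    print([0,round((x-.4713)*100,1),round(-(z+.001-.2025)*100,1),round(.17*i/19,2),0,0,0],end=', ')
```

```text
[0, np.float64(0.2), np.float64(0.0), 0.0, 0, 0, 0], [0, np.float64(0.7), np.float64(-1.0), 0.01, 0, 0, 0], [0, np.float64(1.3), np.float64(-2.1), 0.02, 0, 0, 0], [0, np.float64(2.0), np.float64(-3.0), 0.03, 0, 0, 0], [0, np.float64(2.7), np.float64(-3.9), 0.04, 0, 0, 0], [0, np.float64(3.5), np.float64(-4.7), 0.04, 0, 0, 0], [0, np.float64(4.4), np.float64(-5.5), 0.05, 0, 0, 0], [0, np.float64(5.4), np.float64(-6.2), 0.06, 0, 0, 0], [0, np.float64(6.4), np.float64(-6.8), 0.07, 0, 0, 0], [0, np.float64(7.4), np.float64(-7.3), 0.08, 0, 0, 0], [0, np.float64(8.5), np.float64(-7.7), 0.09, 0, 0, 0], [0, np.float64(9.6), np.float64(-8.0), 0.1, 0, 0, 0], [0, np.float64(10.8), np.float64(-8.2), 0.11, 0, 0, 0], [0, np.float64(11.9), np.float64(-8.4), 0.12, 0, 0, 0], [0, np.float64(13.1), np.float64(-8.4), 0.13, 0, 0, 0], [0, np.float64(14.2), np.float64(-8.3), 0.13, 0, 0, 0], [0, np.float64(15.4), np.float64(-8.1), 0.14, 0, 0, 0], [0, np.float64(16.5), np.float64(-7.9), 0.15, 0, 0, 0], [0, np.float64(17.6), np.float64(-7.5), 0.16, 0, 0, 0], [0, np.float64(18.7), np.float64(-7.0), 0.17, 0, 0, 0],
```

Call:
{"api": "play_rows", "payload": {"rows": [[0,0.2,0,0,0,0,0],[0,0.2,0,0,0,0,0],[0,0.7,-1.0,0.01,0,0,0],[0,1.3,-2.1,0.02,0,0,0],[0,2.0,-3.0,0.03,0,0,0],[0,2.7,-3.9,0.04,0,0,0],[0,3.5,-4.7,0.04,0,0,0],[0,3.5,-4.7,0.04,0,0,0]]}}

```text
time: 3.7
tool_pos: [0.5049, -0.1817, 0.2507]
tool_rot: [-3.097, 0.0, 1.551]
contact_force: [-10.5, -0.1, 11.6]
opening: 0.0118
grip_force: 15.0
```

Run:
```python
import numpy as np
for i,t in enumerate(np.linspace(.105,1.74,20)):
    if i<6: continue
    x=.598-.130*np.cos(t)+.038*np.sin(t); z=.151+.130*np.sin(t)+.038*np.cos(t)
    a=(x-.4713)*100-3.5; b=-(z+.001-.2025)*100+4.7;c=.04
    print([0,float(round(a*np.cos(c)+b*np.sin(c),1)),float(round(-a*np.sin(c)+b*np.cos(c),1)),float(round(.17*i/19-.04,2)),0,0,0],end=', ')
```

```text
[0, 0.8, -0.9, 0.01, 0, 0, 0], [0, 1.7, -1.7, 0.02, 0, 0, 0], [0, 2.7, -2.3, 0.03, 0, 0, 0], [0, 3.7, -2.8, 0.04, 0, 0, 0], [0, 4.8, -3.3, 0.05, 0, 0, 0], [0, 5.9, -3.7, 0.06, 0, 0, 0], [0, 7.0, -3.9, 0.07, 0, 0, 0], [0, 8.2, -4.1, 0.08, 0, 0, 0], [0, 9.3, -4.2, 0.09, 0, 0, 0], [0, 10.5, -4.1, 0.09, 0, 0, 0], [0, 11.6, -4.0, 0.1, 0, 0, 0], [0, 12.8, -3.8, 0.11, 0, 0, 0], [0, 13.9, -3.4, 0.12, 0, 0, 0], [0, 15.0, -3.0, 0.13, 0, 0, 0],
```

Call:
{"api": "play_rows", "payload": {"rows": [[0,0.8,-0.9,0.01,0,0,0],[0,1.7,-1.7,0.02,0,0,0],[0,2.7,-2.3,0.03,0,0,0],[0,3.7,-2.8,0.04,0,0,0],[0,4.8,-3.3,0.05,0,0,0],[0,5.9,-3.7,0.06,0,0,0],[0,7.0,-3.9,0.07,0,0,0],[0,8.2,-4.1,0.08,0,0,0],[0,9.3,-4.2,0.09,0,0,0],[0,10.5,-4.1,0.09,0,0,0],[0,10.5,-4.1,0.09,0,0,0]]}}

```text
time: 4.8
tool_pos: [0.6144, -0.1844, 0.2872]
tool_rot: [-3.014, 0.002, 1.551]
contact_force: [2.9, -2.3, 4.3]
opening: 0.0115
grip_force: 15.0
```

Call:
{"api": "play_rows", "payload": {"rows": [[0,1.1,0,0.01,0,0,0],[0,2.3,0.1,0.02,0,0,0],[0,3.4,0.4,0.03,0,0,0],[0,4.3,0.6,0.04,0,0,0],[0,4.6,0.7,0.05,0,0,0],[0,4.6,0.7,0.05,0,0,0]]}}

```text
time: 5.4
tool_pos: [0.6584, -0.1854, 0.2734]
tool_rot: [-2.963, 0.002, 1.55]
contact_force: [2.8, -3.5, 1.9]
opening: 0.0112
grip_force: 15.0
```

Run:
```python
from h import *
p=robot.observe()['tool_pos']; a=p-[.598,p[1],.151]; print(p,np.hypot(a[0],a[2]), 'theta',np.pi-np.arctan2(a[2],a[0])-np.arctan2(38,130))
```

```text
[ 0.65842547 -0.18542396  0.27342508] 0.13652522552372373 theta 1.7449027781861184
```

Call:
{"api": "play_rows", "payload": {"rows": [[0,0.2,0,0,0,0,0],[0,0.2,0,0,0,0,0.25],[0,0.2,0,0,0,0,0.25],[0,0.2,0,0,0,0,0.25],[0,0.1,-2,0,0,0,0.25],[0,0.1,-5,0,0,0,0.25],[0,0.1,-9,0,0,0,0.25]]}}

```text
time: 6.1
tool_pos: [0.6742, -0.1842, 0.3614]
tool_rot: [-2.958, -0.002, 1.551]
contact_force: [1.9, -0.7, 0.1]
opening: 0.0228
grip_force: 0.0
```

Run:
```python
from h import *
print(robot.observe()['qpos'])
# look at tank from above robot-side, and transit to stand
print(row([.43,-.18,.42],down(np.pi/2-.02)))
```

```text
[-0.35123742  0.84697843  0.33929788 -0.06810738  2.12888966 -0.36290954]
[-0.05, -25.08, -1.3, -0.184, -0.002, 0.001]
```

Run:
```python
from h import *
xc=-np.array([-.904,.1124,.412]);zc=np.array([.409,-.051,.911]);zc/=np.linalg.norm(zc);xc-=zc*(xc@zc);xc/=np.linalg.norm(xc);yc=np.cross(zc,xc)
mid=np.array([.5402,.1808,.0786])+.005*xc
RB=R.from_matrix(np.c_[-yc,-xc,-zc]); print(mid,RB.as_euler('xyz'))
np.savez('cass.npz',mid=mid,RB=RB.as_matrix(),xc=xc,yc=yc,zc=zc)
r1=down(3.05);p1=np.array([.58,.05,.38]); print(row(p1,r1)); print(row(mid+.13*zc,RB,(p1,r1)))
```

```text
[0.54472064 0.18023792 0.07653896] [ 2.71671641e+00  1.32439949e-04 -1.69455766e+00]
[23.23, -10.04, 0.02, -0.147, -0.139, -1.494]
[-0.65, 12.47, 18.5, -0.337, 0.326, -1.513]
```

Call:
{"api": "play_rows", "payload": {"rows": [[0,-3,-2,-0.15,-0.14,-0.1,0.25],[23.2,-10,0,-0.147,-0.139,-1.494,0.5],[23.2,-10,0,-0.147,-0.139,-1.494,0.5],[23.2,-10,0,-0.147,-0.139,-1.494,0.5],[23.2,-10,0,-0.147,-0.139,-1.494,0.5],[23.2,-10,0,-0.147,-0.139,-1.494,0.5],[23.2,-10,0,-0.147,-0.139,-1.494,0.5],[23.2,-10,0,-0.147,-0.139,-1.494,0.5],[23.2,-10,0,-0.147,-0.139,-1.494,0.5],[23.2,-10,0,-0.147,-0.139,-1.494,0.5],[23.2,-10,0,-0.147,-0.139,-1.494,0.5],[23.2,-10,0,-0.147,-0.139,-1.494,0.5],[23.2,-10,0,-0.147,-0.139,-1.494,0.5]]}}

```text
time: 7.4
tool_pos: [0.581, 0.0492, 0.3797]
tool_rot: [-3.141, 0.004, 3.047]
contact_force: [-0.3, 0.3, 1.0]
opening: 0.0459
grip_force: 0.0
```

Call:
{"api": "play_rows", "payload": {"rows": [[-0.6,12.5,18.5,-0.337,0.326,-1.513,0.5],[-0.6,12.5,18.5,-0.337,0.326,-1.513,0.5],[-0.6,12.5,18.5,-0.337,0.326,-1.513,0.5],[-0.6,12.5,18.5,-0.337,0.326,-1.513,0.5],[-0.6,12.5,18.5,-0.337,0.326,-1.513,0.5],[-0.6,12.5,18.5,-0.337,0.326,-1.513,0.5],[-0.6,12.5,18.5,-0.337,0.326,-1.513,0.5],[-0.6,12.5,18.5,-0.337,0.326,-1.513,0.5],[-0.6,12.5,18.5,-0.337,0.326,-1.513,0.5],[-0.6,12.5,18.5,-0.337,0.326,-1.513,0.5],[-0.6,12.5,18.5,-0.337,0.326,-1.513,0.5],[-0.6,12.5,18.5,-0.337,0.326,-1.513,0.5],[-0.6,12.5,18.5,-0.337,0.326,-1.513,0.5]]}}

```text
time: 8.7
tool_pos: [0.5993, 0.1729, 0.1942]
tool_rot: [2.721, -0.002, -1.699]
contact_force: [0.7, -0.7, 0.1]
opening: 0.0458
grip_force: 0.0
```

Run:
```python
from h import *
c=np.load('cass.npz'); s=robot.observe(); print(s['qpos'],s['tool_pos'],s['tool_rot'])
print('to hover',row(c['mid']+.13*c['zc'],R.from_matrix(c['RB']))); print('to grasp',row(c['mid']+.031*c['zc'],R.from_matrix(c['RB'])))
for n in ('top','scene'):
    p,d=optics.read_camera(n); np.savez(f'{n}1.npz',p=p,d=d)
a=np.load('top1.npz')['p'][200:300,315:395]; b=np.load('scene1.npz')['p'][230:345,275:415]
w,_=optics.read_camera('wrist')
A=np.zeros((600,800,3),np.uint8)
a=cv2.resize(a,None,fx=3.6,fy=3.6,interpolation=3)[:360,:288]; A[:360,:288]=a
b=cv2.resize(b,None,fx=3.4,fy=3.4,interpolation=3); A[:b.shape[0],300:300+b.shape[1]]=b
A[360:600,0:320]=cv2.resize(w,(320,240)) if False else cv2.resize(w,(320,240))
A[391:600,320:]*=0
cv2.imwrite('pics/s1.png',A[...,::-1])
```

```text
[ 0.11180237  0.80867578  0.91382577  0.09837575  1.82800329 -2.89619766] [0.59933053 0.17294538 0.19421032] [ 2.72121211e+00 -2.11969814e-03 -1.69863513e+00]
to hover [-0.05, 0.17, -0.01, -0.004, -0.0, -0.005]
to grasp [-0.05, 0.21, 9.89, -0.004, -0.0, -0.005]
```

View pics/s1.png

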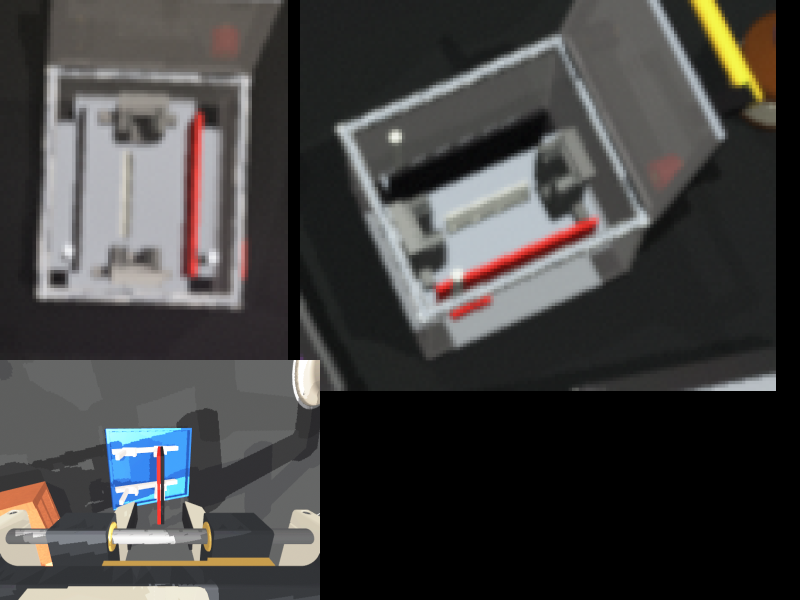

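The picture shows the lid standing open, with the slot channels at about (140,115) and (138,265) in the left crop, the black plate on the left and the red on the right. In the wrist view the cassette lies edge-on, centred between the fingers. Next I grasp it.

Call:
{"api": "play_rows", "payload": {"rows": [[0,0.2,3,0,0,-0.005,0.5],[0,0.2,6,0,0,-0.005,0.5],[0,0.2,8.5,0,0,-0.005,0.5],[0,0.2,9.9,0,0,-0.005,0.5],[0,0.2,9.9,0,0,-0.005,0.5],[0,0.2,9.9,0,0,-0.005,0.0],[0,0.2,9.9,0,0,-0.005,0.0],[0,0.2,9.9,0,0,-0.005,0.0],[0,0.2,9.9,0,0,-0.005,0.0],[0,0.2,9.9,0,0,-0.005,0.0],[0,0.2,9.9,0,0,-0.005,0.0]], "squeeze": 45}}

```text
time: 9.95
tool_pos: [0.5578, 0.1779, 0.1052]
tool_rot: [2.722, 0.001, -1.691]
contact_force: [1.0, -0.3, 0.7]
opening: 0.0098
grip_force: 45.0
```

Run:
```python
from h import *
np.set_printoptions(precision=4,suppress=True)
for n,bx in (('top',(315,205,395,290)),('scene',(275,230,415,345))):
    z=np.load(f'{n}1.npz'); p=z['p'];d=z['d'];W=world(n,d);X,Y,Z=W[...,0],W[...,1],W[...,2]
    v,u=np.mgrid[0:480,0:640]; b=(u>bx[0])&(u<bx[2])&(v>bx[1])&(v<bx[3])&(d>0)&(X>.43)&(X<.61)&(Y<-.1)&(Y>-.26)
    hsv=cv2.cvtColor(p,cv2.COLOR_RGB2HSV); H,S,V=hsv[...,0].astype(int),hsv[...,1],hsv[...,2]
    P=W[b&((H<6)|(H>174))&(S>150)&(V>80)&(abs(Z-.09)<.012)&(Y>-.235)]
    f=np.polyfit(P[:,0],P[:,1],1); print(n,'red plate',len(P),'slope',f[0],'y@.523',np.polyval(f,.523),'x',np.percentile(P[:,0],[2,98]),'z',np.median(P[:,2]))
    P=W[b&(V<60)&(abs(Z-.09)<.012)&(Y<-.125)&(Y>-.155)]
    if len(P)>5: f=np.polyfit(P[:,0],P[:,1],1); print(n,'black plate',len(P),'slope',f[0],'y@.523',np.polyval(f,.523),'x',np.percentile(P[:,0],[2,98]))
    P=W[b&(abs(Z-.15)<.006)&(X<.59)]
    r=cv2.minAreaRect(P[:,:2].astype(np.float32)); print(n,'rim',len(P),r)
    F=P[P[:,0]<.456]; L=P[(P[:,1]>-.125)&(P[:,0]>.47)]; Rr=P[(P[:,1]<-.235)&(P[:,0]>.47)]
    for l,q in (('L',L),('R',Rr)):
        if len(q)>5: f=np.polyfit(q[:,0],q[:,1],1); print(l,len(q),f[0],np.polyval(f,.523))
    if len(F)>5: f=np.polyfit(F[:,1],F[:,0],1); print('F',len(F),f[0],np.polyval(f,-.18))
    P=W[b&(abs(Z-.105)<.006)&(abs(Y+.18)<.03)]; print('chan',len(P)); 
    for q,l in ((P[P[:,0]<.523],'front'),(P[P[:,0]>.523],'rear')):
        if len(q)>3: print(l,len(q),np.percentile(q,[3,50,97],axis=0)[:,:2].ravel())
    # slot/clip strip on the floor
    P=W[b&(Z>.03)&(Z<.07)&(abs(Y+.18)<.02)&(abs(X-.523)<.03)]; 
    print('mid strip',np.percentile(P,[2,50,98],axis=0).ravel() if len(P)>3 else 0)
```

```text
top red plate 59 slope -0.023417312825154187 y@.523 -0.21903207285171428 x [0.4693 0.5734] z 0.08833077342949847
top rim 507 ((0.5180032253265381, -0.17909739911556244), (0.13492029905319214, 0.1443205624818802), 88.76600646972656)
L 146 -0.031200714345711325 -0.11694303307368856
R 151 -0.026249934912112496 -0.24279917365515258
F 171 0.0230608313824868 0.44991993514097545
chan 228
front 106 [ 0.458  -0.1944  0.4688 -0.1797  0.4824 -0.1628]
rear 122 [ 0.5628 -0.2012  0.578  -0.1819  0.5942 -0.1597]
mid strip [ 0.4941 -0.178   0.0379  0.5244 -0.1744  0.0507  0.5518 -0.17    0.0589]
scene red plate 125 slope -0.02175378932467096 y@.523 -0.22065970670500842 x [0.4674 0.573 ] z 0.08798257875999083
scene black plate 140 slope -0.02212064902644763 y@.523 -0.14094652240877448 x [0.47   0.5775]
scene rim 704 ((0.5187621712684631, -0.1798429787158966), (0.1356896311044693, 0.14554111659526825), 88.53841400146484)
L 201 -0.023099452027773904 -0.11752765075176329
R 216 -0.025835279551199925 -0.24325385234346517
F 227 0.018382827483924388 0.4499116953045081
chan 301
front 137 [ 0.4478 -0.1955  0.4679 -0.1784  0.4825 -0.1625]
rear 164 [ 0.5626 -0.1984  0.5785 -0.1776  0.5945 -0.1596]
mid strip [ 0.4945 -0.1792  0.0327  0.5225 -0.1751  0.0479  0.5511 -0.1701  0.0576]
```

Call:
{"api": "play_rows", "payload": {"rows": [[0,0,-0.5,0,0,0,0],[0,0,-2,0,0,0,0],[0,0,-5,0,0,0,0],[0,0,-9,0,0,0,0],[0,0,-13,0,0,0,0],[0,0,-13,0,0,0,0]]}}

```text
time: 10.55
tool_pos: [0.6132, 0.1711, 0.2287]
tool_rot: [2.732, 0.003, -1.692]
contact_force: [-0.9, -0.0, -2.7]
opening: 0.0099
grip_force: 45.0
```

Run:
```python
from h import *
print(robot.observe()['qpos'])
G=down(np.pi-.023); p1=np.array([.50,.02,.36])
print(row(p1,G)); print(row([.523,-.18,.30],G)); print(row([.523,-.18,.30],G,(p1,G)))
```

```text
[ 0.10727101  0.81358919  0.80811019  0.09929924  1.91811701 -2.89911748]
[16.32, 13.88, -8.34, 0.335, -0.299, 1.451]
[35.92, 7.21, -4.77, 0.335, -0.299, 1.451]
[-2.76, -19.94, 6.0, 0.0, 0.0, 0.0]
```

Call:
{"api": "play_rows", "payload": {"rows": [[16.3,13.9,-8.3,0.335,-0.299,1.451,0],[16.3,13.9,-8.3,0.335,-0.299,1.451,0],[16.3,13.9,-8.3,0.335,-0.299,1.451,0],[16.3,13.9,-8.3,0.335,-0.299,1.451,0],[16.3,13.9,-8.3,0.335,-0.299,1.451,0],[16.3,13.9,-8.3,0.335,-0.299,1.451,0],[16.3,13.9,-8.3,0.335,-0.299,1.451,0],[16.3,13.9,-8.3,0.335,-0.299,1.451,0],[16.3,13.9,-8.3,0.335,-0.299,1.451,0],[16.3,13.9,-8.3,0.335,-0.299,1.451,0],[16.3,13.9,-8.3,0.335,-0.299,1.451,0],[16.3,13.9,-8.3,0.335,-0.299,1.451,0],[16.3,13.9,-8.3,0.335,-0.299,1.451,0]]}}

```text
time: 11.85
tool_pos: [0.4981, 0.0206, 0.3554]
tool_rot: [-3.141, -0.012, 3.122]
contact_force: [0.3, 0.3, -2.6]
opening: 0.0099
grip_force: 45.0
```

Run:
```python
from h import *
np.set_printoptions(precision=4,suppress=True)
s=robot.observe(); print(s['tool_pos'],s['tool_rot'],s['qpos'])
R0=R.from_euler('xyz',s['tool_rot'])
tiles=[]
for n in ('scene','wrist'):
    p,d=optics.read_camera(n); np.savez(f'{n}2.npz',p=p,d=d); tiles.append(p)
    if n=='scene':
        W=world(n,d); T=R0.inv().apply((W-s['tool_pos']).reshape(-1,3)).reshape(W.shape)
    else:
        m=optics.camera_model(n); v,u=np.mgrid[0:480,0:640]
        c=np.stack([(u-m['cx'])/m['fx']*d,-(v-m['cy'])/m['fy']*d,-d],-1); M=m['tool_from_camera']; T=c@M[:3,:3].T+M[:3,3]
    # cassette points in tool frame: |y|<.012, z in .02...1, |x|<.07
    k=(abs(T[...,1])<.015)&(T[...,2]>.022)&(T[...,2]<.1)&(abs(T[...,0])<.07)&(d>0); P=T[k]
    print(n,len(P), np.percentile(P,[1,50,99],axis=0) if len(P) else 0)
    if len(P)>20:
        print(' y vs x slope',np.polyfit(P[:,0],P[:,1],1),' y vs z',np.polyfit(P[:,2],P[:,1],1))
        E=[];
        for z in np.arange(.025,.085,.01):
            q=P[abs(P[:,2]-z)<.005]
            if len(q)>5: E.append((round(z,3),len(q),*np.round(np.percentile(q[:,0],[1,99]),4)))
        print(E)
A=np.zeros((480,800,3),np.uint8); A[:300,:400]=cv2.resize(tiles[0],(400,300)); A[:300,400:]=cv2.resize(tiles[1],(400,300))
cv2.imwrite('pics/s2.png',A[:300,:,::-1])
```

```text
[0.4981 0.0206 0.3554] [-3.1413 -0.0123  3.1223] [-0.1117  0.2361  1.3665 -0.0014  1.5512 -1.6631]
scene 217 [[-0.0496 -0.0081  0.0231]
 [ 0.0355 -0.0062  0.0517]
 [ 0.0482  0.0002  0.089 ]]
 y vs x slope [ 0.0098 -0.0063]  y vs z [-0.0004 -0.006 ]
[(np.float64(0.025), 33, np.float64(-0.0497), np.float64(0.0481)), (np.float64(0.035), 36, np.float64(-0.0485), np.float64(0.0482)), (np.float64(0.045), 33, np.float64(-0.0272), np.float64(0.048)), (np.float64(0.055), 26, np.float64(0.0242), np.float64(0.0482)), (np.float64(0.065), 32, np.float64(0.0237), np.float64(0.0483)), (np.float64(0.075), 30, np.float64(0.0222), np.float64(0.0481))]
wrist 384 [[ 0.0454 -0.0036  0.0224]
 [ 0.0459  0.0011  0.0469]
 [ 0.0463  0.0062  0.0857]]
 y vs x slope [-0.0612  0.0041]  y vs z [0.0025 0.0012]
[(np.float64(0.025), 75, np.float64(0.0457), np.float64(0.0463)), (np.float64(0.035), 75, np.float64(0.0453), np.float64(0.0462)), (np.float64(0.045), 61, np.float64(0.0457), np.float64(0.0462)), (np.float64(0.055), 60, np.float64(0.0454), np.float64(0.0462)), (np.float64(0.065), 44, np.float64(0.0455), np.float64(0.0462)), (np.float64(0.075), 39, np.float64(0.0456), np.float64(0.0463))]
```

View pics/s2.png

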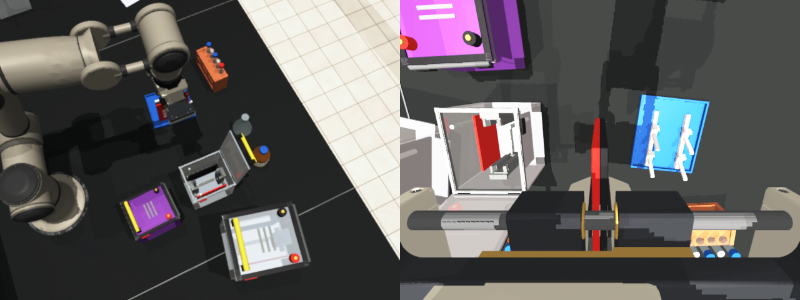

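Run:
```python
from h import *
s=robot.observe(); print(s['time'],s['tool_pos'],s['tool_rot'])
print(row([.5215,-.18,.25],down(np.pi-.023)))
```

```text
11.95 [0.49827259 0.02041869 0.35555156] [-3.14104182 -0.01183772  3.12098063]
[-2.86, -19.98, 10.53, -0.001, -0.012, 0.002]
```

Call:
{"api": "play_rows", "payload": {"rows": [[-1,-5,0.5,0,-0.006,0,0],[-2,-10,1,0,-0.012,0.002,0],[-2.9,-15,4,0,-0.012,0.002,0],[-2.9,-20,8,0,-0.012,0.002,0],[-2.9,-20,10.5,0,-0.012,0.002,0],[-2.9,-20,10.5,0,-0.012,0.002,0],[-2.9,-20,10.5,0,-0.012,0.002,0]]}}

```text
time: 12.65
tool_pos: [0.5215, -0.1803, 0.2503]
tool_rot: [3.141, -0.0, 3.117]
contact_force: [0.3, 0.1, -1.6]
opening: 0.0096
grip_force: 45.0
```

Run:
```python
from h import *
np.set_printoptions(precision=4,suppress=True)
s=robot.observe(); print(s['tool_pos'],s['tool_rot'],s['qpos'])
print(row([.5215,-.18,.20],down(np.pi-.023)))
for n in ('wrist','scene'):
    p,d=optics.read_camera(n); np.savez(f'{n}3.npz',p=p,d=d)
    cv2.imwrite(f'pics/{n}3.png',p[...,::-1])
p=np.load('scene3.npz')['p']; w=np.load('wrist3.npz')['p']
A=np.zeros((480,800,3),np.uint8); A[:,:400]=cv2.resize(p[200:344,260:380],(400,480)); A[:,400:]=cv2.resize(w[0:400,150:483],(400,480))
cv2.imwrite('pics/s3.png',A[...,::-1])
```

```text
[ 0.5215 -0.1803  0.2503] [ 3.141  -0.0005  3.1169] [-0.4719  0.3867  1.438   0.0003  1.3177 -2.0181]
[-0.0, 0.02, 5.03, 0.001, -0.0, -0.002]
```

View pics/s3.png

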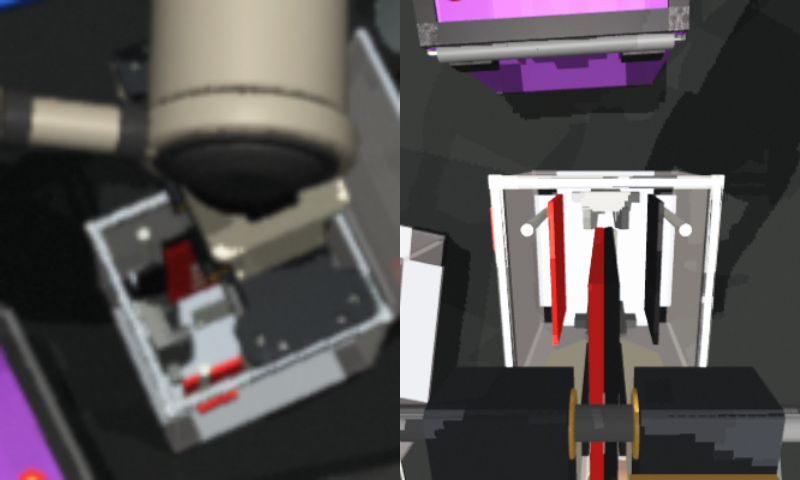

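The wrist view shows the red side of the cassette facing the red plate (555) and the black side facing the black plate (653), with its front edge (604) in line with the front channel (603). Now I'll check the relative offset using the wrist depth.

Run:
```python
from h import *
np.set_printoptions(precision=4,suppress=True)
z=np.load('wrist3.npz'); p=z['p'];d=z['d'];m=optics.camera_model('wrist'); v,u=np.mgrid[0:480,0:640]
c=np.stack([(u-m['cx'])/m['fx']*d,-(v-m['cy'])/m['fy']*d,-d],-1); M=m['tool_from_camera']; T=c@M[:3,:3].T+M[:3,3]
X,Y,Z=T[...,0],T[...,1],T[...,2]; ok=d>0
k=ok&(abs(Y)<.012)&(Z>.022)&(Z<.085)&(X>.03)&(X<.06); q=T[k]; print('cass edge',np.percentile(q,[2,50,98],axis=0).ravel())
hs=cv2.cvtColor(p,cv2.COLOR_RGB2HSV).astype(int)
k=ok&(abs(Z-.160)<.012)&(hs[...,1]>150)&((hs[...,0]<6)|(hs[...,0]>174))&(Y<-.02); q=T[k]; print('red plate top',k.sum(),np.median(q,0), np.polyfit(q[:,0],q[:,1],1))
k=ok&(abs(Z-.160)<.006)&(hs[...,2]<70)&(Y>.025)&(Y<.055); q=T[k]; print('black plate top',k.sum(),np.median(q,0) if k.sum() else 0, np.polyfit(q[:,0],q[:,1],1))
k=ok&(abs(Z-.1003)<.005); q=T[k]
for l,s in (('front',(q[:,0]>.065)&(q[:,0]<.08)&(abs(q[:,1])<.06)),('L',(q[:,1]<-.055)&(q[:,1]>-.075)),('R',(q[:,1]>.055)&(q[:,1]<.075))):
    if s.sum()>3: print('rim',l,s.sum(),np.percentile(q[s],[3,50,97],axis=0)[:, :2].ravel())
k=ok&(abs(Z-.145)<.008)&(abs(Y)<.03)&(X>.03)&(X<.07); q=T[k]; print('channel front',k.sum(),np.percentile(q,[3,50,97],axis=0)[:, :2].ravel() if k.sum() else 0)
for a in np.arange(-.024,.024,.003):
    s=(q[:,1]>=a)&(q[:,1]<a+.003)
    if s.sum(): print('%.3f n%d x %.4f..%.4f zmin %.4f'%(a,s.sum(),q[s][:,0].min(),q[s][:,0].max(),q[s][:,2].min()))
```

```text
cass edge [ 0.0456 -0.0034  0.0229  0.046   0.0011  0.0465  0.0462  0.006   0.0821]
red plate top 669 [ 0.0014 -0.0364  0.1609] [ 0.0002 -0.0366]
black plate top 387 [-0.0155  0.0419  0.1608] [-0.0259  0.0416]
rim front 1940 [ 0.0661 -0.057   0.0695 -0.0003  0.0727  0.0562]
rim L 2447 [-0.0409 -0.0729  0.0451 -0.0602  0.1545 -0.0564]
rim R 1806 [-0.0425  0.0584  0.0235  0.0649  0.0714  0.0691]
channel front 1059 [ 0.0366 -0.013   0.0518  0.0026  0.0612  0.0185]
-0.015 n70 x 0.0357..0.0612 zmin 0.1392
-0.012 n109 x 0.0357..0.0613 zmin 0.1390
-0.009 n128 x 0.0355..0.0613 zmin 0.1389
-0.006 n105 x 0.0353..0.0612 zmin 0.1393
-0.003 n55 x 0.0480..0.0614 zmin 0.1385
-0.000 n68 x 0.0480..0.0613 zmin 0.1391
0.003 n66 x 0.0479..0.0613 zmin 0.1393
0.006 n55 x 0.0479..0.0614 zmin 0.1388
0.009 n118 x 0.0354..0.0613 zmin 0.1391
0.012 n120 x 0.0358..0.0613 zmin 0.1389
0.015 n116 x 0.0359..0.0613 zmin 0.1394
0.018 n49 x 0.0357..0.0613 zmin 0.1391
```

Call:
{"api": "play_rows", "payload": {"rows": [[0,0.1,2.5,0,0,0,0],[0,0.1,5,0,0,0,0],[0,0.1,5.8,0,0,0,0],[0,0.1,6.3,0,0,0,0],[0,0.1,6.8,0,0,0,0],[0,0.1,6.8,0,0,0,0]]}}

```text
time: 13.35
tool_pos: [0.5222, -0.1791, 0.1835]
tool_rot: [-3.14, 0.002, 3.118]
contact_force: [0.3, -0.7, -2.7]
opening: 0.0097
grip_force: 45.0
```

Call:
{"api": "play_rows", "payload": {"rows": [[0,0,0.7,0,0,0,0],[0,0,1.4,0,0,0,0],[0,0,2.1,0,0,0,0],[0,0,2.8,0,0,0,0],[0,0,3.5,0,0,0,0],[0,0,4.2,0,0,0,0],[0,0,4.2,0,0,0,0]]}}

```text
time: 14.05
tool_pos: [0.5213, -0.1789, 0.1396]
tool_rot: [-3.142, -0.001, 3.118]
contact_force: [-0.3, 0.4, -2.1]
opening: 0.0097
grip_force: 45.0
```

Call:
{"api": "play_rows", "payload": {"rows": [[0,0,0.3,0,0,0,0],[0,0,0.6,0,0,0,0],[0,0,0.9,0,0,0,0],[0,0,1.2,0,0,0,0],[0,0,1.2,0,0,0,0]]}}

```text
time: 14.55
tool_pos: [0.5224, -0.1797, 0.1298]
tool_rot: [-3.139, 0.003, 3.118]
contact_force: [-0.4, -2.3, 3.3]
opening: 0.01
grip_force: 45.0
```

Call:
{"api": "play_rows", "payload": {"rows": [[0,0,0.15,0,0,0,0],[0,0,0.3,0,0,0,0],[0,0,0.45,0,0,0,0],[0,0,0.6,0,0,0,0],[0,0,0.6,0,0,0,0]]}}

```text
time: 15.05
tool_pos: [0.5224, -0.1797, 0.1238]
tool_rot: [-3.139, 0.003, 3.118]
contact_force: [-1.8, -1.6, 5.1]
opening: 0.0099
grip_force: 45.0
```

Call:
{"api": "play_rows", "payload": {"rows": [[0,0,0.1,0,0,0,0],[0,0,0.2,0,0,0,0],[0,0,0.3,0,0,0,0],[0,0,0.4,0,0,0,0],[0,0,0.4,0,0,0,0]]}}

```text
time: 15.55
tool_pos: [0.5225, -0.1798, 0.1199]
tool_rot: [-3.139, 0.003, 3.118]
contact_force: [-0.5, -0.9, 5.4]
opening: 0.0097
grip_force: 45.0
```

Call:
{"api": "play_rows", "payload": {"rows": [[0,0,0.1,0,0,0,0],[0,0,0.2,0,0,0,0],[0,0,0.3,0,0,0,0],[0,0,0.3,0,0,0,0]]}}

```text
time: 15.95
tool_pos: [0.5227, -0.1798, 0.1187]
tool_rot: [-3.139, 0.005, 3.118]
contact_force: [-3.7, -0.4, 18.1]
opening: 0.0098
grip_force: 45.0
```

Call:
{"api": "play_rows", "payload": {"rows": [[0,0,0.08,0,0,0,0],[0,0,0.08,0,0,0,0]]}}

```text
time: 16.15
tool_pos: [0.5227, -0.1798, 0.1187]
tool_rot: [-3.138, 0.005, 3.118]
contact_force: [-5.6, 1.7, 24.0]
opening: 0.0099
grip_force: 45.0
```

Run:
```python
from h import *
np.set_printoptions(precision=4,suppress=True)
s=robot.observe(); print(s['tool_pos'],s['contact_force'])
z=optics.read_camera('wrist'); p,d=z;m=optics.camera_model('wrist'); v,u=np.mgrid[0:480,0:640]
c=np.stack([(u-m['cx'])/m['fx']*d,-(v-m['cy'])/m['fy']*d,-d],-1); M=m['tool_from_camera']; T=c@M[:3,:3].T+M[:3,3]
X,Y,Z=T[...,0],T[...,1],T[...,2]
k=(d>0)&(abs(Y)<.012)&(X>.02)&(X<.05)&(Z<.02)&(Z>-.04); q=T[k]; print('cass top pts',k.sum(),np.percentile(q,[5,50,95],axis=0) if k.sum() else 0)
k=(d>0)&(X>.062)&(X<.078)&(abs(Y)<.05)&(abs(Z+.03)<.01); q=T[k]; print('rim',k.sum(),np.percentile(q,[5,50,95],axis=0))
```

```text
[ 0.5227 -0.1798  0.1187] [-5.6204  1.7345 23.9562]
cass top pts 2992 [[ 0.0226 -0.0095 -0.0219]
 [ 0.0406  0.0007 -0.0204]
 [ 0.0478  0.0097  0.0175]]
rim 7588 [[ 0.0672 -0.045  -0.0323]
 [ 0.0707  0.0001 -0.0308]
 [ 0.0737  0.0451 -0.0286]]
```

Call:
{"api": "play_rows", "payload": {"rows": [[0,0,-0.15,0,0,0,0],[0,0,-0.15,0,0,0,0.35],[0,0,-0.15,0,0,0,0.35],[0,0,-0.15,0,0,0,0.35],[0,0,-2,0,0,0,0.35],[0,0,-5,0,0,0,0.35],[0,0,-10,0,0,0,0.35],[0,0,-15,0,0,0,0.35],[0,0,-20,0,0,0,0.35],[0,0,-25,0,0,0,0.35],[0,0,-28.5,0,0,0,0.25],[0,0,-28.5,0,0,0,0.25]], "squeeze": 15}}

```text
time: 17.4
tool_pos: [0.5226, -0.1793, 0.4054]
tool_rot: [-3.136, 0.01, 3.118]
contact_force: [-0.3, 0.1, 0.0]
opening: 0.0239
grip_force: 0.0
```

Run:
```python
from h import *
np.set_printoptions(precision=4,suppress=True)
s=robot.observe(); print(s['tool_pos'],s['tool_rot'],s['contact_force'],s['opening'])
RL=R.from_euler('xyz',[-2.958,-.002,1.551]); p2=np.array([.6742,-.1842,.3614])
pm=np.array([.60,-.182,.42])
print(row(pm,RL)); print(row(p2,RL))
p,d=optics.read_camera('wrist');m=optics.camera_model('wrist'); v,u=np.mgrid[0:480,0:640]
c=np.stack([(u-m['cx'])/m['fx']*d,-(v-m['cy'])/m['fy']*d,-d],-1); M=m['tool_from_camera']; T=c@M[:3,:3].T+M[:3,3]
W=R.from_euler('xyz',s['tool_rot']).apply(T.reshape(-1,3)).reshape(T.shape)+s['tool_pos']
k=(d>0)&(abs(W[...,0]-.523)<.045)&(abs(W[...,1]+.18)<.012)&(W[...,2]>.12); q=W[k]; print('cass top',k.sum(),np.percentile(q,[5,50,95],axis=0))
cv2.imwrite('pics/w4.png',p[...,::-1])
```

```text
[ 0.5226 -0.1793  0.4054] [-3.1364  0.0103  3.1178] [-0.3407  0.1141  0.0128] 0.023877766511235934
[-7.76, -0.09, -1.38, 0.147, 0.158, 1.561]
[-15.12, -0.1, 4.55, 0.147, 0.158, 1.561]
cass top 14780 [[ 0.4917 -0.1915  0.3991]
 [ 0.4969 -0.1813  0.4892]
 [ 0.5142 -0.1694  0.5011]]
```

View pics/w4.png

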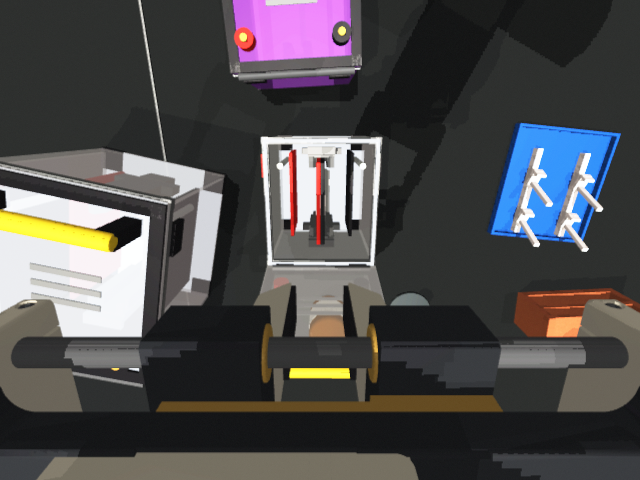

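The cassette stands upright in the slot (318,200), red side to the red plate and black side to the black plate. The lid is still open, with its yellow bar at (320,373). I'll go back to the bar.

Call:
{"api": "play_rows", "payload": {"rows": [[-7.8,0,-1.4,0.147,0.158,1.561,0.25],[-7.8,0,-1.4,0.147,0.158,1.561,0.25],[-7.8,0,-1.4,0.147,0.158,1.561,0.25],[-7.8,0,-1.4,0.147,0.158,1.561,0.25],[-7.8,0,-1.4,0.147,0.158,1.561,0.25],[-7.8,0,-1.4,0.147,0.158,1.561,0.25],[-7.8,0,-1.4,0.147,0.158,1.561,0.25],[-7.8,0,-1.4,0.147,0.158,1.561,0.25],[-7.8,0,-1.4,0.147,0.158,1.561,0.25],[-15.1,0,4.5,0.147,0.158,1.561,0.25],[-15.1,0,4.5,0.147,0.158,1.561,0.25],[-15.1,0,4.5,0.147,0.158,1.561,0.25],[-15.1,0,4.5,0.147,0.158,1.561,0.25],[-15.1,0,4.5,0.147,0.158,1.561,0.25]]}}

```text
time: 18.85
tool_pos: [0.672, -0.1826, 0.3569]
tool_rot: [-2.95, -0.006, 1.551]
contact_force: [-0.5, -0.1, 0.2]
opening: 0.0227
grip_force: 0.0
```

Run:
```python
from h import *
RL=R.from_euler('xyz',[-2.958,-.002,1.551])
print(row([.6742,-.1842,.3614],RL)); print('grasp',row([.6587,-.1842,.2732],RL))
```

```text
[-0.16, 0.13, -0.49, -0.008, -0.004, 0.001]
grasp [-0.24, 0.29, 8.47, -0.008, -0.004, 0.001]
```

Call:
{"api": "play_rows", "payload": {"rows": [[-0.2,0.2,0,-0.008,0,0,0.25],[-0.2,0.25,3,-0.008,0,0,0.25],[-0.2,0.3,5.5,-0.008,0,0,0.25],[-0.2,0.3,7.5,-0.008,0,0,0.25],[-0.2,0.3,8.5,-0.008,0,0,0.25],[-0.2,0.3,8.5,-0.008,0,0,0.25]]}}

```text
time: 19.45
tool_pos: [0.658, -0.1838, 0.273]
tool_rot: [-2.958, -0.006, 1.55]
contact_force: [0.7, 0.3, 0.7]
opening: 0.0229
grip_force: 0.0
```

Call:
{"api": "play_rows", "payload": {"rows": [[0,0,0,0,0,0,0],[0,0,0,0,0,0,0],[0,0,0,0,0,0,0],[0,0,0,0,0,0,0]]}}

```text
time: 19.85
tool_pos: [0.6598, -0.184, 0.2736]
tool_rot: [-2.961, -0.005, 1.551]
contact_force: [1.3, 0.1, 7.3]
opening: 0.011
grip_force: 15.0
```

Run:
```python
from h import *
s=robot.observe(); p=s['tool_pos']; R0=R.from_euler('xyz',s['tool_rot'])
a=p-[.598,p[1],.151]; rad=np.hypot(a[0],a[2]); t0=np.pi-np.arctan2(a[2],a[0])-np.arctan2(38,130); print(p,s['tool_rot'],s['contact_force'],rad,t0)
f=lambda t:np.array([.598-.130*np.cos(t)+.038*np.sin(t),0,.151+.130*np.sin(t)+.038*np.cos(t)])
n=24
for i,t in enumerate(np.linspace(t0,.12,n+1)):
    if i==0: continue
    tilt=.17*(1-i/n); r=row(p+f(t)-f(t0),down(np.pi/2-.02,tilt),(p,R0)); print('%.2f'%t,[0,round(r[1],1),round(r[2],1),round(r[3],2)])
```

```text
[ 0.65976396 -0.18399114  0.27356003] [-2.96078245 -0.00491828  1.55058461] [1.27701014 0.1460995  7.27089914] 0.13724339271228125 1.753213060291023
1.69 [0, -0.9, -0.2, -0.02]
1.62 [0, -1.8, -0.4, -0.03]
1.55 [0, -2.7, -0.5, -0.03]
1.48 [0, -3.6, -0.6, -0.04]
1.41 [0, -4.5, -0.5, -0.05]
1.34 [0, -5.5, -0.5, -0.05]
1.28 [0, -6.4, -0.3, -0.06]
1.21 [0, -7.3, -0.1, -0.07]
1.14 [0, -8.2, 0.2, -0.07]
1.07 [0, -9.0, 0.5, -0.08]
1.00 [0, -9.9, 0.9, -0.09]
0.94 [0, -10.7, 1.3, -0.1]
0.87 [0, -11.4, 1.8, -0.1]
0.80 [0, -12.2, 2.4, -0.11]
0.73 [0, -12.9, 2.9, -0.12]
0.66 [0, -13.6, 3.6, -0.12]
0.60 [0, -14.2, 4.3, -0.13]
0.53 [0, -14.8, 5.0, -0.14]
0.46 [0, -15.3, 5.8, -0.14]
0.39 [0, -15.7, 6.5, -0.15]
0.32 [0, -16.1, 7.4, -0.16]
0.26 [0, -16.5, 8.2, -0.17]
0.19 [0, -16.8, 9.1, -0.17]
0.12 [0, -17.0, 10.0, -0.18]
```

Call:
{"api": "play_rows", "payload": {"rows": [[0,-0.9,-0.2,-0.02,0,0,0],[0,-1.8,-0.4,-0.03,0,0,0],[0,-2.7,-0.5,-0.03,0,0,0],[0,-3.6,-0.6,-0.04,0,0,0],[0,-4.5,-0.5,-0.05,0,0,0],[0,-5.5,-0.5,-0.05,0,0,0],[0,-6.4,-0.3,-0.06,0,0,0],[0,-7.3,-0.1,-0.07,0,0,0],[0,-8.2,0.2,-0.07,0,0,0],[0,-9.0,0.5,-0.08,0,0,0],[0,-9.9,0.9,-0.09,0,0,0],[0,-9.9,0.9,-0.09,0,0,0]]}}

```text
time: 21.05
tool_pos: [0.5595, -0.1814, 0.2814]
tool_rot: [-3.047, -0.007, 1.55]
contact_force: [-1.4, 2.3, 1.3]
opening: 0.0112
grip_force: 15.0
```

```bash
cat > arc.py <<'E'
from h import *
import sys
t1,n=float(sys.argv[1]),int(sys.argv[2])
s=robot.observe(); p=s['tool_pos']; R0=R.from_euler('xyz',s['tool_rot'])
a=p-[.598,p[1],.151]; rad=np.hypot(a[0],a[2]); t0=np.pi-np.arctan2(a[2],a[0])-np.arctan2(38,130); print(p,s['tool_rot'],s['contact_force'],rad,t0)
f=lambda t:np.array([.598-.130*np.cos(t)+.038*np.sin(t),0,.151+.130*np.sin(t)+.038*np.cos(t)])
tl=s['tool_rot'][0]; tl=np.pi+tl if tl<0 else tl-np.pi
for i,t in enumerate(np.linspace(t0,t1,n+1)):
    if i: 
        r=row(f(t)+[0,p[1],0],down(np.pi/2-.02,tl*(1-i/n)),(p,R0)); print('%.2f'%t,[0,round(r[1],2),round(r[2],2),round(r[3],2)])
E
python3 arc.py .15 12
```

```text
[ 0.55954291 -0.18141206  0.28141328] [-3.04708963 -0.00677217  1.55044413] [-1.4495      2.32328798  1.30714411] 0.13596533334730937 0.9996527708969895
0.93 [0, -0.86, 0.44, -0.01]
0.86 [0, -1.7, 0.89, -0.02]
0.79 [0, -2.52, 1.39, -0.02]
0.72 [0, -3.29, 1.96, -0.03]
0.65 [0, -4.03, 2.57, -0.04]
0.57 [0, -4.71, 3.24, -0.05]
0.50 [0, -5.35, 3.96, -0.06]
0.43 [0, -5.94, 4.72, -0.06]
0.36 [0, -6.47, 5.51, -0.07]
0.29 [0, -6.94, 6.35, -0.08]
0.22 [0, -7.36, 7.21, -0.09]
0.15 [0, -7.71, 8.1, -0.1]
```

Call:
{"api": "play_rows", "payload": {"rows": [[0,-0.9,0.4,-0.01,0,0,0],[0,-1.7,0.9,-0.02,0,0,0],[0,-2.5,1.4,-0.02,0,0,0],[0,-3.3,2.0,-0.03,0,0,0],[0,-4.0,2.6,-0.04,0,0,0],[0,-4.7,3.2,-0.05,0,0,0],[0,-5.35,4.0,-0.06,0,0,0],[0,-5.9,4.7,-0.06,0,0,0],[0,-6.5,5.5,-0.07,0,0,0],[0,-6.9,6.3,-0.08,0,0,0],[0,-7.3,7.2,-0.09,0,0,0],[0,-7.7,8.1,-0.1,0,0,0],[0,-7.7,8.1,-0.1,0,0,0]]}}

```text
time: 22.35
tool_pos: [0.476, -0.1796, 0.2064]
tool_rot: [3.137, -0.007, 1.55]
contact_force: [5.1, 1.2, -5.4]
opening: 0.0116
grip_force: 15.0
```

```bash
python3 arc.py -.01 8
```

```text
[ 0.47596068 -0.17960988  0.20639993] [ 3.13674127 -0.00700361  1.55015995] [ 5.0830655   1.21591457 -5.43034943] 0.13402518152935583 0.14175034417198729
0.12 [0, -0.23, 0.18, 0.0]
0.10 [0, -0.33, 0.41, 0.0]
0.08 [0, -0.43, 0.65, 0.0]
0.07 [0, -0.52, 0.89, 0.0]
0.05 [0, -0.61, 1.13, 0.0]
0.03 [0, -0.69, 1.37, 0.0]
0.01 [0, -0.77, 1.62, 0.0]
-0.01 [0, -0.84, 1.87, 0.01]
```

Call:
{"api": "play_rows", "payload": {"rows": [[0,0,0.2,0,0,0,0],[0,-0.1,0.4,0,0,0,0],[0,-0.2,0.6,0,0,0,0],[0,-0.25,0.8,0,0,0,0],[0,-0.3,1.0,0,0,0,0],[0,-0.35,1.2,0,0,0,0],[0,-0.4,1.4,0,0,0,0],[0,-0.4,1.4,0,0,0,0]]}}

```text
time: 23.15
tool_pos: [0.4709, -0.1795, 0.1926]
tool_rot: [3.139, -0.007, 1.551]
contact_force: [-5.3, 1.6, 1.3]
opening: 0.0114
grip_force: 15.0
```

Call:
{"api": "play_rows", "payload": {"rows": [[0,-0.1,0.1,0,0,0,0],[0,-0.1,0.2,0,0,0,0],[0,-0.1,0.3,0,0,0,0],[0,-0.15,0.4,0,0,0,0],[0,-0.15,0.5,0,0,0,0],[0,-0.15,0.5,0,0,0,0]]}}

```text
time: 23.75
tool_pos: [0.4695, -0.1794, 0.1878]
tool_rot: [3.139, -0.007, 1.551]
contact_force: [-5.7, 1.7, 1.5]
opening: 0.0114
grip_force: 15.0
```

Call:
{"api": "play_rows", "payload": {"rows": [[0,-0.05,0.1,0,0,0,0],[0,-0.05,0.2,0,0,0,0],[0,-0.05,0.3,0,0,0,0],[0,-0.05,0.3,0,0,0,0]]}}

```text
time: 24.15
tool_pos: [0.4694, -0.1795, 0.187]
tool_rot: [3.137, -0.005, 1.551]
contact_force: [-10.8, 3.9, 18.5]
opening: 0.0113
grip_force: 15.0
```

The downward push now meets a firm stop, which fits the lid being shut. I'll release and back off.

Call:
{"api": "play_rows", "payload": {"rows": [[0,-0.05,0.15,0,0,0,0],[0,-0.05,0.15,0,0,0,0.4],[0,-0.05,0.15,0,0,0,0.4],[0,-0.05,0.15,0,0,0,0.4],[0,-0.05,0.15,0,0,0,0.4],[0,-0.05,-2,0,0,0,0.4],[0,-0.05,-5,0,0,0,0.4],[0,-0.05,-10,0,0,0,0.4],[5,-5,-14,0,0,0,0.4],[10,-10,-14,0,0,0,0.4],[15,-10,-14,0,0,0,0.4],[20,-10,-14,0,0,0,0.4],[25,-10,-14,0,0,0,0.4],[30,-10,-14,0,0,0,0.4],[30,-10,-14,0,0,0,0.4]]}}

```text
time: 25.65
tool_pos: [0.3748, 0.1241, 0.3269]
tool_rot: [3.136, -0.007, 1.551]
contact_force: [0.7, -0.8, -0.3]
opening: 0.0368
grip_force: 0.0
```

Run:
```python
from h import *
np.set_printoptions(precision=4,suppress=True)
for n,bx in (("top",(315,205,395,295)),("scene",(275,230,390,340))):
    p,d=optics.read_camera(n); W=world(n,d);X,Y,Z=W[...,0],W[...,1],W[...,2]; v,u=np.mgrid[0:480,0:640]
    b=(u>bx[0])&(u<bx[2])&(v>bx[1])&(v<bx[3])&(d>0)
    q=W[b&(X>.485)&(X<.585)&(abs(Y+.18)<.04)&(Z>.14)&(Z<.17)]; print(n,len(q),np.polyfit(q[:,0]-.535,q[:,2],1))
    hs=cv2.cvtColor(p,cv2.COLOR_RGB2HSV); q=W[b&(abs(hs[...,0].astype(int)-28)<6)&(hs[...,1]>150)&(hs[...,2]>120)&(X<.5)]; print('bar',np.median(q,0))
    for l,bb in ({'rack':(145,140,230,185),'flask':(280,150,315,185),'bottle':(335,150,370,185)}.items() if n=='top' else ()):
        q=W[(u>bb[0])&(u<bb[2])&(v>bb[1])&(v<bb[3])&(Z>.03)]; print(l,np.median(q,0))
    if n=='scene': cv2.imwrite('pics/end.png',p[...,::-1])
```

```text
top 1439 [-0.0003  0.1538]
bar [ 0.4683 -0.1765  0.1922]
rack [0.7418 0.2336 0.0848]
flask [ 0.7396 -0.0338  0.0609]
bottle [ 0.736  -0.171   0.0877]
scene 1777 [0.0073 0.1544]
bar [ 0.4673 -0.1762  0.1922]
```

View pics/end.png

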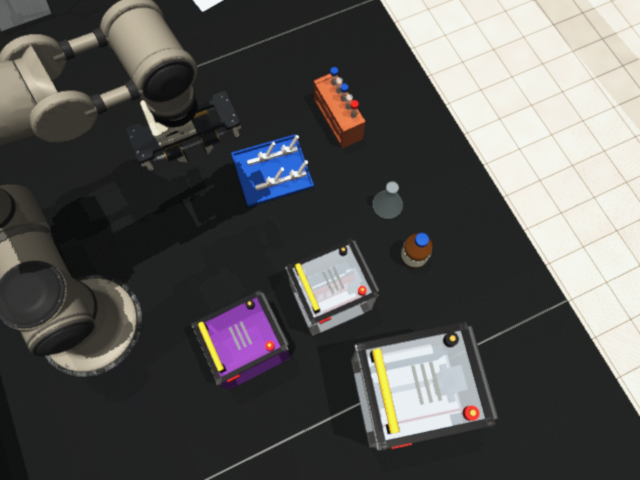

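The lid lies flat (slope about 0, bar top at 192 mm, close to the 194 mm expected), the stand is empty, and the rack, flask and bottle have not moved.

```bash
python3 -c "
from cell import robot
print(robot.hand_in())"
```

```text
the job is handed in; nothing more can be done
None
```

The job is handed in: the cassette is pressed to the slot floor with its black face to the black plate, the lid is closed flat, the bystanders are unmoved, and it took about 26 s of the 72 s allowed.

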